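# Take the round cell from the bedside battery caddy to the charging dock

### The arm

A 6-joint arm with a two-finger parallel gripper is mounted at the origin on the work surface. World frame = base frame: x ahead of the robot, y to its left, z up, the work surface at z = 0. Lengths are in m, angles in rad, forces in N, time in s.
With the tool pointing down it reaches from about 0.425 to 0.95 m from the base axis. Payload 3.5 kg.
Tool frame: the origin (TCP) lies midway between the tips of the shut fingers; the grasp point (between the pads) lies 19 mm behind it; x points along the fingers, y is the direction in which the jaws open and shut, and the axes are right-handed (so a half turn about x gives the same grasp; the last joint's range is limited). The gripper opens to 85 mm and grips with 20 to 120 N. Pads are 22 mm wide; open, the fingers measure 114 mm over their backs; the gripper's body (76 mm by 85 mm) begins 54 mm behind the grasp point. The pads swing forward as they close: fully open they stand 13 mm farther back than shut.
Start: joints at [-0.15, 0.286, 1.577, -0, 1.279, -0.15], TCP at [0.675, 0, 0.231] pointing down, gripper open.
Joint ranges: [-2.77, 2.77], [-0.9, 2.22], [0.21, 2.48], [-1.53, 4.67], [0.24, 2.81], [-2.84, 2.84]. Speed limits (rad/s): [2.79, 2.79, 3.14, 3.14, 3.14, 3.14].

### API

Orientations are given as a unit quaternion [x, y, z, w].
In Python, from plant import sensors, optics, ctrl gives the robot as it stands.
- The arm moves only by the tool arm_command, never from a script. Its argument "increments" is a list that holds one entry, the list of rows, each a list of 4 numbers: the shift along the tool's x, y, z in cm, then the turn about the tool's x in rad. A call has 1 to 20 rows; each row shifts and turns the commanded pose from where the row before left it, along the tool's axes as they then stand; what a row does not reach is not made up. A row lasts 1/8 s, in which the tool goes at most 62.5 mm and 10.7 degrees, less where a joint would pass 70% of its speed; a pose out of reach is approached as far as the arm can. A call with a gripper value outside its range is refused whole. "grip" is the finger opening in cm, from 0 to 8.54, set as the call begins (left out, the last holds). The fingers move at their own pace and stop on an object; "grip_force" is the grip in N (left out, the last holds). Time passes only in rows, so rows that do not move let the fingers close. It gives the time, the measured TCP pose, the force and the opening at its end, in the units of the state.
- sensors.get_state(): the state, without advancing time (a new reading comes with each control period).
- optics.read_camera(name): name is "scene" or "side" or "wrist"; returns the picture (384x512x3 uint8, blue, green, red); there is no depth.
- optics.camera_model(name): a dict with "camera_matrix" (3x3 intrinsics, pixels), "dist" ([k1, k2, p1, p2, k3] as OpenCV has them; the pictures are not rectified), "world_from_camera" (4x4, takes a point from camera to world coordinates); the wrist camera has in their place "mount" (4x4, takes a point from camera to tool coordinates, whose origin is the TCP and whose axes are the tool frame's). Camera axes: x right, y up, looking along -z (the intrinsics and any distortion apply to the point x, -y, -z); pixel columns grow to the right and rows downward; lengths in m; the calibration is good to about 2 mm. A picture is of the moment at which its call begins: read the wrist's pose just before it. camera_model takes no time and is no camera call.
- ctrl.sign_off(): hands the job in, once; it reports no verdict.
Trained networks look in the newest picture that a camera, given by its name, has taken for a name from the list of things; names that differ only in an ending like _2 or _b are one class to them, and where a whole thing is asked for, a point or a joint stands for the part that bears it (a point fixed in the world has none). Each returns a list of dicts, best first, with "conf" (0 to 1); they miss things now and then, are a little off and sometimes report something else, mostly with a low value. They report only what shows in the picture. A call takes as long as a camera call. They do not tell look-alikes from the thing itself.
- optics.boxes_of(camera, query): "at" ([row, column] in pixels, amid what is visible of it).
- optics.place_of(camera, query): "at" ([row, column] in pixels: a listed point, or the origin of a listed thing).
The state is a dict: "time": time; "qpos": joint angles; "dq": joint speeds; "joint_efforts": joint torques, N m; "eef_pos": TCP position; "tcp_rot": TCP orientation; "contact_force": force on the tool from outside, world axes, zero at the start; "wrist_torque": the same for the moment, N m; "opening": opening from 0.0 (shut) to 1.0 (fully open).
Only numpy, scipy, OpenCV 4.12 (cv2) and the standard library are available. Lean on these libraries where they do the work, as an engineer would, in place of code of your own. Each camera call takes 0.05 s, during which the arm holds its last target.

### The job

Swing the lid of the translucent grey battery caddy up and over by the bar on its front edge until it rests open on its own. Then lift the fat round cell out of the caddy and set it down gently, upright, on the floor of the round well in the white charging dock. Leave the block battery standing where it is in the caddy.

Things in the scene. Friction and masses are not known exactly. Their poses are not given: they have to be found in the camera images.
- lid_handle (a point): Middle of the grey round bar (10 mm thick, 80 mm long, 77 mm above the table when shut) on two arms in front of the caddy's lid. Axes turn with the lid: y along the bar, z the lid's upward normal, x from the bar to the hinge. The hinge line is parallel to y, 180 mm from the bar along x. Free gap of 25 mm between bar and lid edge or caddy wall, 70 mm wide between the arms.
- lid (a joint): Lid angle in rad: 0 shut (at the start), growing as it opens; stop at 1.92. Flat plate 150 x 222 mm, 4 mm thick, level with the bar, about 140 g, nearly free hinge on the caddy's far rim: below 1.57 it falls shut, beyond that it falls open. The fixed caddy below is an open box 150 (x) x 220 (y) x 75 mm high, walls and floor 4 mm; its contents stand in a row along y.
- cell_centre (a point): Fat round cell: upright steel cylinder with a white sleeve, 34 mm across, 61 mm tall including the 3 mm end stud on top, about 130 g, standing on the caddy's floor in any of the three places of the row. The point is on its axis, 30 mm above its foot; z along its axis, to the stud.
- block_centre (a point): Block battery: upright black rectangular block 18 x 27 mm, 48 mm tall with two small studs on top, about 46 g, in another place of the row, about 60 mm or more from the cell; it stays there. The point is at its middle, 22.5 mm above its foot; z up. (The third place holds a flat white round pack, 48 mm across, 10 mm high.)
- dock_well (a point): Centre of the floor of the round well in the white charging dock: 56 mm wide, 12 mm deep, floor 18 mm above the table. The dock is a fixed block 100 (x) x 140 (y) x 30 mm high; the well's centre is 25 mm off its middle along -y; a low press button (35 mm above the table, not needed) is 70 mm from the well's centre along +y. z up.
Mind the look-alikes: they are no part of the job. What is shaped like the part that bears dock_well but green is not meant.

How it is judged:
On the way, in this order (a step that is already met when the one before it is completed fails the run):
1. the lid is past its balance point and rests open (more than 1.65 rad) with the fingers off it (value of joint lid above 1.65 rad and contact force between the fingers and lid below 0.05 N), for 0.3 s.
2. the round cell is lifted clear of the caddy while the lid stays open (height (world z) of cell_centre above 0.095 m and value of joint lid above 1.65 rad), for 0.1 s.
At the end, for the whole second after the job is handed in: The lid rests open by more than 1.65 rad; the round cell stands at rest, stud up and within 10 degrees of upright, on the floor of the dock's well (foot within 5 mm of the floor, axis within 14 mm of the well's centre); the block battery stands upright within 20 mm of where it was (value of joint lid above 1.65 rad and horizontal distance between cell_centre and dock_well below 0.014 m and z of cell_centre in the frame of dock_well between 0.025 and 0.035 m and angle between each of cell_centre, block_centre's own z axis and vertical below 0.17 rad and linear speed of cell below 0.02 m/s and distance of block_centre from where it was at the start of the episode below 0.02 m); the robot touches nothing.
It fails at once if the round cell is dropped or thrown (moves faster than 0.6 m/s out of the fingers) (linear speed of cell above 0.6 m/s and contact force between the fingers and cell below 0.05 N).
It fails at once if the block battery is knocked over (angle between block_centre's own z axis and vertical above 0.6 rad).
It also fails if it takes over 54 s, if anything falls off the work surface, if the arm or the gripper's body presses on something with over 40 N, if the wrist force passes 120 N, or if a joint passes its speed limit or range.

## Working session

There is one attempt and no reset: what is moved stays moved. The work goes in short steps, Python scripts to look and compute and a tool call to move; the robot and the scene stay as the last step left them, time stands still between calls to the robot, and variables do not carry over. Pictures are saved under pics/ and viewed, and the job is handed in when it is done.

Besides the shell and the picture viewer there is one more tool, called after "Call:" as name(argument=value, ...) on one line, values as JSON. arm_command: Moves the arm, as the interface text tells. Its arguments: {"type":"object","properties":{"increments":{"type":"array","items":{"type":"array","items":{"type":"array","items":{"type":"number"}}}},"grip":{"type":"number"},"grip_force":{"type":"number"}},"required":["increments"]}

```bash
ls; mkdir -p pics
python3 - <<'E'
from plant import sensors, optics, ctrl
import cv2, json, pickle
s=sensors.get_state(); print(s)
for n in ["scene","side","wrist"]:
    im=optics.read_camera(n); cv2.imwrite(f"pics/{n}0.png",im)
    m=optics.camera_model(n); print(n,{k:v for k,v in m.items()})
    for q in ["lid_handle","cell_centre","block_centre","dock_well"]:
        try: print(q,[( [round(a) for a in d['at']],round(d['conf'],2)) for d in optics.place_of(n,q)])
        except Exception as e: print(q,e)
print(sensors.get_state()['time'])
E
```

```text
pics
{'time': 0.0, 'qpos': array([-1.50008257e-01,  2.87171027e-01,  1.57819679e+00,  1.70325013e-06,
        1.27859919e+00, -1.49994503e-01]), 'dq': array([ 1.70346192e-04,  8.70232779e-04,  1.48128776e-03,  1.71233668e-03,
       -3.98578693e-04, -3.48007959e-05]), 'joint_efforts': array([-1.79628755e-04, -4.05981302e+01, -2.92628127e+01, -1.54224781e-04,
        5.81841552e-03,  3.74769741e-06]), 'eef_pos': array([6.74334768e-01, 1.24976458e-04, 2.29932891e-01]), 'tcp_rot': array([ 0.49950546,  0.50067206, -0.50050096,  0.49932012]), 'contact_force': array([-0.21539922,  0.1277456 , -0.96224056]), 'wrist_torque': array([0.02412164, 0.03648996, 0.02393226]), 'opening': 1.0012332508609723}
scene {'camera_matrix': array([[411.52373338,   0.        , 256.93508344],
       [  0.        , 411.52373338, 186.32051903],
       [  0.        ,   0.        ,   1.        ]]), 'dist': array([-0.13891734,  0.        ,  0.        ,  0.        ,  0.        ]), 'world_from_camera': array([[-0.49033133, -0.68149293,  0.54327026,  1.1112764 ],
       [ 0.87136692, -0.37105557,  0.32099447,  0.367578
[... 944 characters left out ...]
[148, 248], 0.67)]
wrist {'camera_matrix': array([[336.34691323,   0.        , 253.52398203],
       [  0.        , 336.34691323, 192.20935944],
       [  0.        ,   0.        ,   1.        ]]), 'dist': array([-0.032711,  0.      ,  0.      ,  0.      ,  0.      ]), 'mount': array([[ 1.23350931e-03,  2.97744883e-01, -9.54644679e-01,
        -1.42867509e-01],
       [ 9.99999207e-01, -6.08073012e-04,  1.10246013e-03,
        -7.76629687e-04],
       [-2.52241802e-04, -9.54645282e-01, -2.97745397e-01,
        -7.65447989e-02],
       [ 0.00000000e+00,  0.00000000e+00,  0.00000000e+00,
         1.00000000e+00]])}
lid_handle [([223, 33], 0.66)]
cell_centre []
block_centre []
dock_well []
0.75
```

View pics/scene0.png

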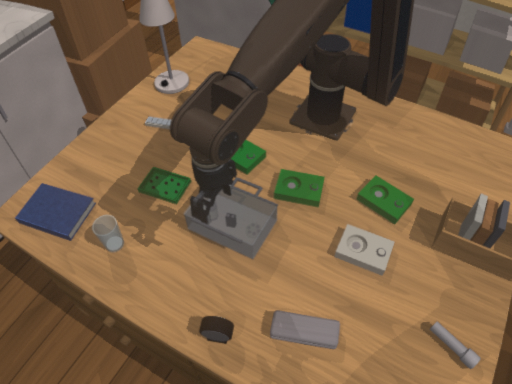

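View pics/side0.png

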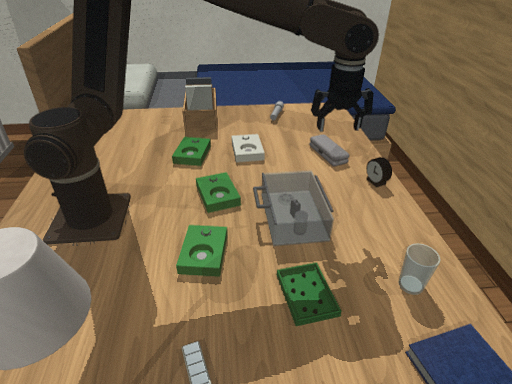

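View pics/wrist0.png

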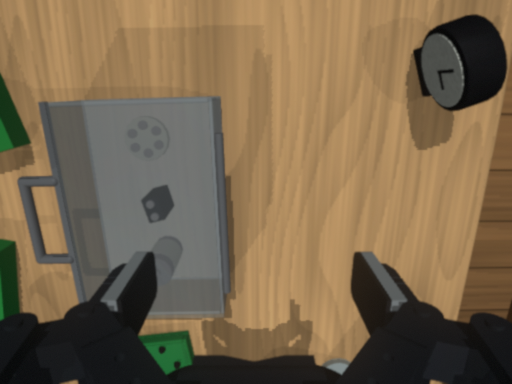

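The white dock is at scene (246,356) and side (148,248). The green docks are the look-alikes, at scene (186,294), (194,376) and (148,232). The caddy bar is at wrist (223,33). The cell is at about wrist (255,165), the block at (203,158) and the flat pack at (138,148).

```bash
cat > h.py <<'E'
import numpy as np, cv2
from scipy.spatial.transform import Rotation as R
from plant import sensors, optics, ctrl
def pose(s=None):
    s=s or sensors.get_state(); T=np.eye(4); T[:3,:3]=R.from_quat(s['tcp_rot']).as_matrix(); T[:3,3]=s['eef_pos']; return T
def ray(n,rc,T=None):
    m=optics.camera_model(n)
    W=m['world_from_camera'] if n!='wrist' else T@m['mount']
    u=cv2.undistortPoints(np.array([[[rc[1],rc[0]]]],float),m['camera_matrix'],m['dist'])[0,0]
    d=W[:3,:3]@np.array([u[0],-u[1],-1]); return W[:3,3],d/np.linalg.norm(d)
def onz(n,rc,z,T=None):
    o,d=ray(n,rc,T); return o+d*(z-o[2])/d[2]
def tri(*rays):
    A=sum(np.eye(3)-np.outer(d,d) for o,d in rays); b=sum((np.eye(3)-np.outer(d,d))@o for o,d in rays); p=np.linalg.solve(A,b)
    return p,[float(np.linalg.norm((np.eye(3)-np.outer(d,d))@(p-o))) for o,d in rays]
def proj(n,P,T=None):
    m=optics.camera_model(n); W=m['world_from_camera'] if n!='wrist' else T@m['mount']
    p=np.linalg.inv(W)@np.append(P,1); q,_=cv2.projectPoints(np.array([[p[0],-p[1],-p[2]]]),np.zeros(3),np.zeros(3),m['camera_matrix'],m['dist']); return q[0,0][::-1]
E
python3 - <<'E'
from h import *
np.set_printoptions(precision=4,suppress=True)
T=pose(); print(T)
print('handle tri',tri(ray('scene',(181,247)),ray('side',(195,257)),ray('wrist',(223,33),T)), onz('wrist',(223,33),.077,T))
print('dock',tri(ray('scene',(246,356)),ray('side',(148,248))),onz('scene',(246,356),.018),onz('side',(148,248),.018))
im=cv2.imread('pics/wrist0.png')[80:340,0:260]; cv2.imwrite('pics/w0c.png',cv2.resize(im,None,fx=2.3,fy=2.3,interpolation=cv2.INTER_CUBIC))
a=cv2.imread('pics/scene0.png')[215:285,320:410]; b=cv2.imread('pics/side0.png')[120:180,215:285]
cv2.imwrite('pics/d0.png',np.hstack([cv2.resize(a,(400,320)),cv2.resize(b,(380,320))]))
E
```

```text
[[ 0.      1.     -0.      0.675 ]
 [ 0.     -0.     -1.      0.    ]
 [-1.      0.     -0.      0.2314]
 [ 0.      0.      0.      1.    ]]
handle tri (array([ 0.4635, -0.047 ,  0.0855]), [0.003307904875529959, 7.914169313663379e-05, 0.0033361415527506156]) [ 0.4603 -0.0475  0.077 ]
dock (array([0.4731, 0.307 , 0.0245]), [0.002631008169909485, 0.0026310081699094526]) [0.4718 0.3057 0.018 ] [0.4722 0.3215 0.018 ]
```

View pics/w0c.png

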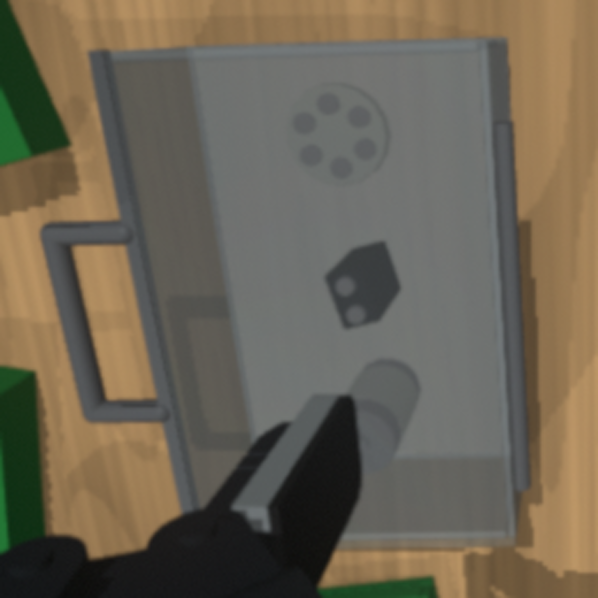

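View pics/d0.png

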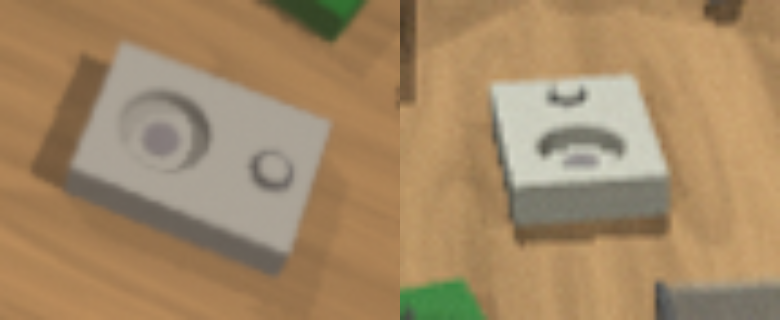

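Run:
```python
from h import *
np.set_printoptions(precision=4,suppress=True)
T=np.array([[0,1,0,.675],[0,0,-1,0],[-1,0,0,.2314],[0,0,0,1.]])
f=lambda r,c:(80+r/2.3-.3,c/2.3-.3)
a=onz('wrist',f(235,57),.077,T);b=onz('wrist',f(412,97),.077,T)
print(a,b,np.linalg.norm(a-b),(a+b)/2)
d=(a-b)/np.linalg.norm(a-b); print('yaw of bar y',np.degrees(np.arctan2(-d[0],d[1])))
# caddy/lid corners
for n,p,z in [('TL',(52,98),.077),('TR',(42,507),.077),('BR',(542,515),.077),('BRh',(490,525),.077)]: print(n,onz('wrist',f(*p),z,T))
c=onz('wrist',f(440,378),.065,T); print('cell top',c); print('cell foot-ish far',onz('wrist',f(400,385),.004,T))
print('block top',onz('wrist',f(300,350),.05,T)); print('pack',onz('wrist',f(135,340),.014,T))
h=(a+b)/2; x=np.array([d[1],-d[0],0]); print('xdir',x,'hinge',h+.18*x)
```

```text
[ 0.4603 -0.0062  0.077 ] [ 0.4615 -0.0863  0.077 ] 0.08011927909155925 [ 0.4609 -0.0463  0.077 ]
yaw of bar y 0.8637276085790108
TL [0.4906 0.0654 0.077 ]
TR [0.6454 0.0681 0.077 ]
BR [ 0.6425 -0.1517  0.077 ]
BRh [ 0.6477 -0.1241  0.077 ]
cell top [ 0.5805 -0.1062  0.065 ]
cell foot-ish far [ 0.5677 -0.118   0.004 ]
block top [ 0.5691 -0.044   0.05  ]
pack [0.56   0.0246 0.014 ]
xdir [0.9999 0.0151 0.    ] hinge [ 0.6409 -0.0436  0.077 ]
```

Call:
arm_command(increments=[[[0, -4.3, 0.9, 0], [0, -4.3, 0.9, 0], [0, -4.3, 0.9, 0], [0, -4.3, 0.9, 0], [0, -4.2, 1.0, 0], [2.5, 0, 0, 0], [2.5, 0, 0, 0], [0, 0, 0, 0], [0, 0, 0, 0]]], grip=2.2, grip_force=30)

```text
time: 1.88
eef_pos: [0.4616, -0.0461, 0.1823]
tcp_rot: [0.5, 0.5, -0.5, 0.5]
contact_force: [0.5, 0.1, 0.5]
opening: 0.261
```

Run:
```python
from h import *
s=sensors.get_state(); T=pose(s); print(T[:3,3],s['opening'])
cv2.imwrite('pics/w1.png',optics.read_camera('wrist')); print(optics.place_of('wrist','lid_handle'))
cv2.imwrite('pics/s1.png',optics.read_camera('side'))
```

```text
[ 0.46158845 -0.04612659  0.18234371] 0.2609437338568962
[{'at': [193.3, 252.5], 'conf': 0.87}]
```

View pics/w1.png

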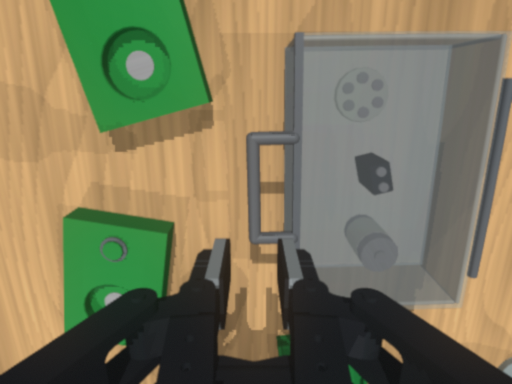

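View pics/s1.png

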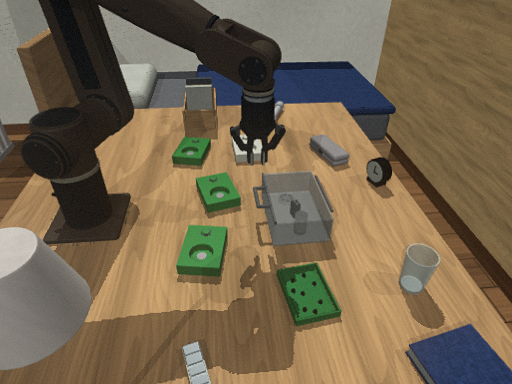

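Run:
```python
from h import *
np.set_printoptions(precision=4,suppress=True)
T=pose()
a=onz('wrist',(138,253),.077,T);b=onz('wrist',(238,255),.077,T); print(a,b,(a+b)/2)
print(onz('wrist',(170,499),.077,T))
print('lid edge',onz('wrist',(187,286),.077,T),onz('wrist',(187,300),.077,T))
# cell stud top
print('cell top',onz('wrist',(249,377),.062,T),'foot',onz('wrist',(232,361),.004,T)); print('block',onz('wrist',(179,382),.05,T))
```

```text
[ 0.4606 -0.0053  0.077 ] [ 0.4622 -0.086   0.077 ] [ 0.4614 -0.0457  0.077 ]
[ 0.6507 -0.0292  0.077 ]
lid edge [ 0.4861 -0.043   0.077 ] [ 0.4969 -0.043   0.077 ]
cell top [ 0.5687 -0.1038  0.062 ] foot [ 0.5734 -0.1136  0.004 ]
block [ 0.5705 -0.0438  0.05  ]
```

Call:
arm_command(increments=[[[2, -0.05, 0, 0], [2, 0, 0, 0], [2, 0, 0, 0], [2, 0, 0, 0], [1.8, 0, 0, 0], [1.8, 0, 0, 0], [0, 0, 0, 0]]])

```text
time: 2.9
eef_pos: [0.4599, -0.0457, 0.0647]
tcp_rot: [0.5, 0.501, -0.5, 0.499]
contact_force: [-0.4, 0.1, 0.8]
opening: 0.257
```

Call:
arm_command(increments=[[[0, 0, 0, 0], [0, 0, 0, 0], [0, 0, 0, 0], [0, 0, 0, 0], [0, 0, 0, 0]]], grip=0, grip_force=25)

```text
time: 3.52
eef_pos: [0.4617, -0.0461, 0.066]
tcp_rot: [0.501, 0.499, -0.499, 0.501]
contact_force: [5.1, 2.1, -0.5]
opening: 0.104
```

Run:
```python
from h import *
cv2.imwrite('pics/w2.png',optics.read_camera('wrist'))
for th in np.arange(0,1.91,.1): print(round(th,2),round(.18*(1-np.cos(th))*100,2),round(.18*np.sin(th)*100,2),end=' | ')
```

```text
0.0 0.0 0.0 | 0.1 0.09 1.8 | 0.2 0.36 3.58 | 0.3 0.8 5.32 | 0.4 1.42 7.01 | 0.5 2.2 8.63 | 0.6 3.14 10.16 | 0.7 4.23 11.6 | 0.8 5.46 12.91 | 0.9 6.81 14.1 | 1.0 8.27 15.15 | 1.1 9.84 16.04 | 1.2 11.48 16.78 | 1.3 13.19 17.34 | 1.4 14.94 17.74 | 1.5 16.73 17.95 | 1.6 18.53 17.99 | 1.7 20.32 17.85 | 1.8 22.09 17.53 | 1.9 23.82 17.03 |
```

View pics/w2.png

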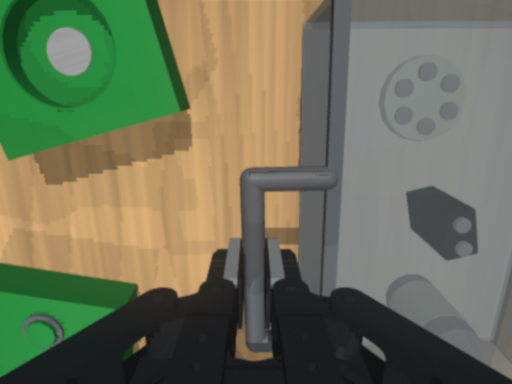

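Call:
arm_command(increments=[[[-1.8, 0.09, 0, 0], [-1.78, 0.27, 0, 0], [-1.74, 0.44, 0, 0], [-1.69, 0.62, 0, 0], [-1.62, 0.78, -0.03, 0], [-1.53, 0.94, 0, 0], [-1.44, 1.09, -0.03, 0], [-1.31, 1.23, 0, 0], [0, 0, 0, 0]]])

```text
time: 4.7
eef_pos: [0.5157, -0.045, 0.1932]
tcp_rot: [0.5, 0.5, -0.5, 0.5]
contact_force: [5.9, 0.7, -7.7]
opening: 0.103
```

Run:
```python
from h import *
s=sensors.get_state();print(s['contact_force'],s['wrist_torque'],s['opening'])
cv2.imwrite('pics/s3.png',optics.read_camera('side')[100:300,150:400])
```

```text
[ 5.93446047  0.69030844 -7.67818783] [ 0.13947722 -0.95622683  0.17119847] 0.10341069233097856
```

View pics/s3.png

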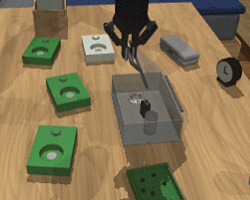

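Call:
arm_command(increments=[[[-1.19, 1.35, 0, 0], [-1.05, 1.46, -0.03, 0], [-0.89, 1.57, 0, 0], [-0.74, 1.64, -0.03, 0], [-0.56, 1.71, -0.03, 0], [-0.4, 1.75, -0.03, 0], [0, 0, 0, 0]]])

```text
time: 5.62
eef_pos: [0.6092, -0.0433, 0.2421]
tcp_rot: [0.499, 0.502, -0.5, 0.499]
contact_force: [-1.3, 2.7, 1.5]
opening: 0.101
```

Run:
```python
from h import *
cv2.imwrite('pics/s4.png',cv2.resize(optics.read_camera('side')[50:280,180:400],None,fx=2.5,fy=2.5))
```

```text
(no output)
```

View pics/s4.png

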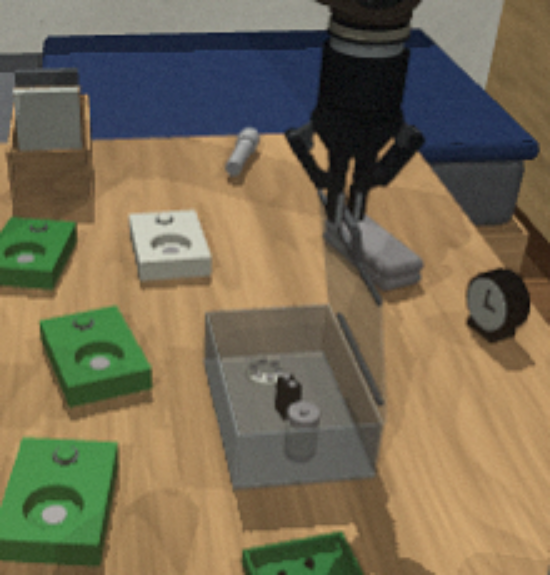

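Call:
arm_command(increments=[[[-0.21, 1.79, 0, 0], [-0.04, 1.8, -0.03, 0], [0.14, 1.79, -0.03, 0], [0.32, 1.77, -0.03, 0], [0.24, 0.88, 0, 0], [0, 0, 0, 0], [0, 0, 0, 0]]])

```text
time: 6.55
eef_pos: [0.6894, -0.042, 0.2378]
tcp_rot: [0.5, 0.501, -0.5, 0.499]
contact_force: [0.2, 4.3, 1.2]
opening: 0.099
```

Call:
arm_command(increments=[[[0, 0, 0, 0], [0, 0, 0, 0], [0, 0, 0, 0], [0, 0, 0, 0], [0, 0, 0, 0]]], grip=4.6)

```text
time: 7.18
eef_pos: [0.6902, -0.0435, 0.2382]
tcp_rot: [-0.5, -0.5, 0.5, -0.5]
contact_force: [0.3, -0.1, -0.3]
opening: 0.537
```

Run:
```python
from h import *
cv2.imwrite('pics/s5.png',cv2.resize(optics.read_camera('side')[50:280,180:400],None,fx=2.5,fy=2.5))
```

```text
(no output)
```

View pics/s5.png

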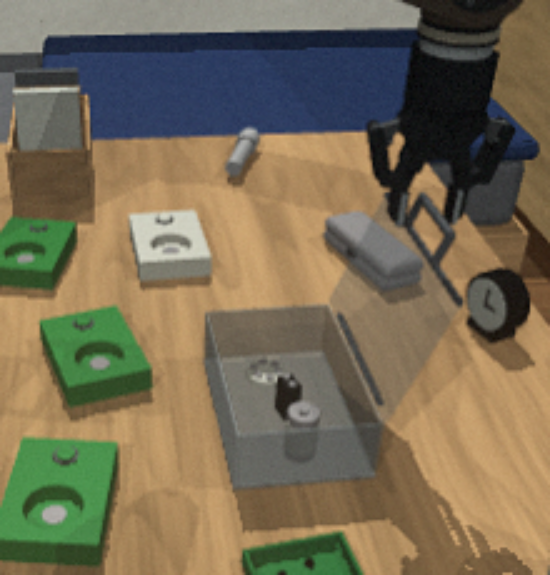

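Call:
arm_command(increments=[[[-3, 0, 0, 0], [-4, 0, 0, 0], [-3, 0, 0, 0], [0, -4, 0.5, 0], [0, -4, 0.5, 0], [0, -3.8, 0.5, 0], [2.5, 0, 0, 0], [2.5, 0, 0, 0], [0, 0, 0, 0], [0, 0, 0, 0]]], grip=5.6)

```text
time: 8.48
eef_pos: [0.5727, -0.0584, 0.2893]
tcp_rot: [0.5, 0.5, -0.5, 0.5]
contact_force: [0.8, -0.3, 0.2]
opening: 0.657
```

Run:
```python
from h import *
T=pose(); im=optics.read_camera('wrist'); cv2.imwrite('pics/w6.png',im); np.save('T6.npy',T)
for q in ['cell_centre','block_centre','lid_handle']: print(q,optics.place_of('wrist',q))
cv2.imwrite('pics/s6.png',cv2.resize(optics.read_camera('side')[50:280,180:400],None,fx=2.5,fy=2.5))
print([ (q,optics.place_of('side',q)) for q in ['cell_centre','block_centre']])
```

```text
cell_centre [{'at': [192.4, 251.1], 'conf': 0.7}, {'at': [143.4, 251.3], 'conf': 0.64}]
block_centre [{'at': [139.5, 250.4], 'conf': 0.71}]
lid_handle [{'at': [190.2, 475.9], 'conf': 0.71}]
[('cell_centre', [{'at': [224.7, 300.1], 'conf': 0.6}]), ('block_centre', [{'at': [208.5, 294.7], 'conf': 0.48}])]
```

View pics/w6.png

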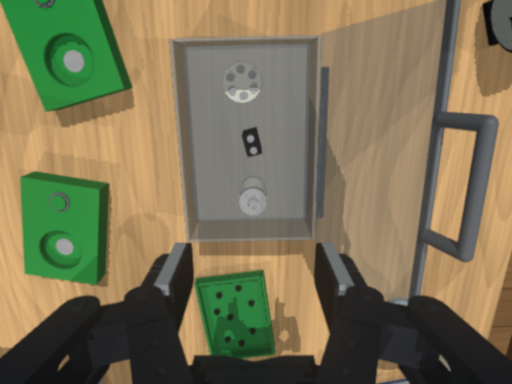

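View pics/s6.png

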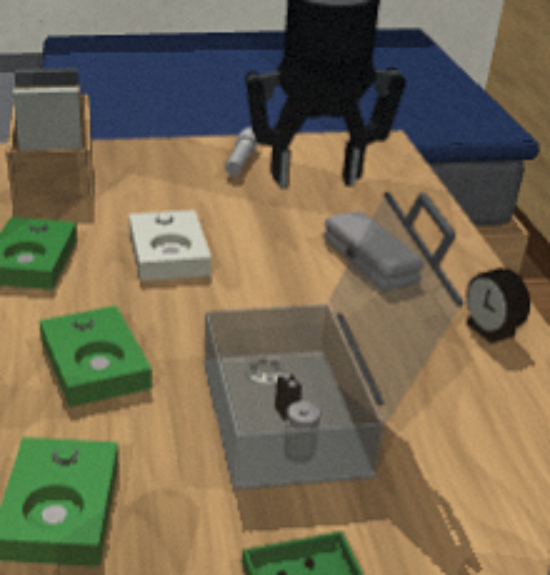

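The lid rests open. The cell's stud is at wrist (202,253), the block at (140,252) and the pack at (82,243).

Run:
```python
from h import *
np.set_printoptions(precision=4,suppress=True)
T=np.load('T6.npy')
print(tri(ray('wrist',(192.4,251.1),T),ray('side',(224.7,300.1))))
print('net',onz('wrist',(192.4,251.1),.034,T),onz('side',(224.7,300.1),.034),'stud',onz('wrist',(202,253),.065,T))
print('block',onz('wrist',(139.5,250.4),.0265,T))
im=cv2.imread('pics/w6.png')[120:250,180:330]; cv2.imwrite('pics/w6c.png',cv2.resize(im,None,fx=4,fy=4,interpolation=cv2.INTER_CUBIC))
```

```text
(array([ 0.5703, -0.1091,  0.0268]), [0.0015728138223221845, 0.0015728138223221934])
net [ 0.5688 -0.1064  0.034 ] [ 0.5696 -0.1172  0.034 ] stud [ 0.5712 -0.1083  0.065 ]
block [ 0.568  -0.042   0.0265]
```

View pics/w6c.png

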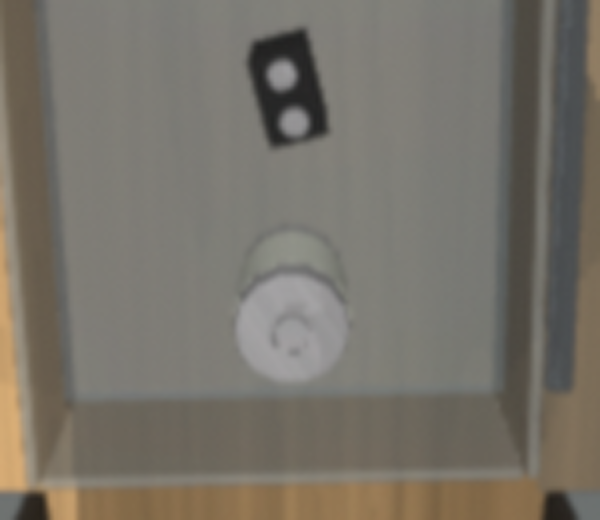

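Call:
arm_command(increments=[[[2, -0.1, 1.7, 0], [3, -0.1, 1.65, 0], [4, 0, 1.6, 0], [4, 0, 0, 0], [4, 0, 0, 0], [0, 0, 0, 0]]])

```text
time: 9.57
eef_pos: [0.5664, -0.1075, 0.1128]
tcp_rot: [0.499, 0.503, -0.502, 0.496]
contact_force: [0.4, 0.5, -0.1]
opening: 0.654
```

Run:
```python
from h import *
np.set_printoptions(precision=4,suppress=True)
T=pose(); im=optics.read_camera('wrist'); cv2.imwrite('pics/w7.png',im); print(T[:3,3])
print(optics.place_of('wrist','cell_centre'))
for z in(.062,): print('expected top px',proj('wrist',[.570,-.108,z],T))
```

```text
[ 0.5664 -0.1075  0.1128]
[{'at': [205.6, 260.4], 'conf': 0.96}]
expected top px [218.2682 261.7878]
```

View pics/w7.png

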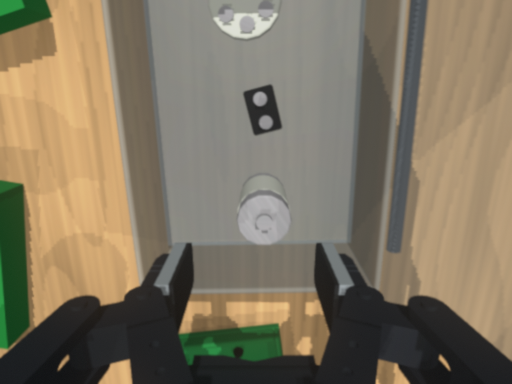

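Run:
```python
from h import *
np.set_printoptions(precision=4,suppress=True)
for i in range(3):
    im=optics.read_camera('wrist');T=pose();print(T[:3,3],T[:3,0],sensors.get_state()['qpos'])
m=optics.camera_model('wrist')
# cell in tool coordinates
Ti=np.eye(4); 
T=pose(); p=onz('wrist',(218,263),.062,T); print(p, np.linalg.inv(T)@np.append(p,1))
```

```text
[ 0.571  -0.1085  0.1196] [ 0.0021 -0.0009 -1.    ] [-0.3623  0.1985  1.8992 -0.0002  1.0416 -0.362 ]
[ 0.5715 -0.1085  0.1204] [ 0.0035 -0.0014 -1.    ] [-0.362   0.1978  1.8985 -0.0001  1.0415 -0.3618]
[ 0.5716 -0.1085  0.1206] [ 0.0039 -0.0015 -1.    ] [-0.3618  0.1974  1.8984 -0.0001  1.0415 -0.3618]
[ 0.5769 -0.1122  0.062 ] [0.0586 0.0051 0.0037 1.    ]
```

Call:
arm_command(increments=[[[1.5, 0, 0, 0], [2, 0, 0, 0], [2, 0, 0, 0], [2, 0, 0, 0], [1.8, 0, 0, 0], [0, 0, 0, 0], [0, 0, 0, 0], [0, 0, 0, 0]]])

```text
time: 10.82
eef_pos: [0.5711, -0.1081, 0.0263]
tcp_rot: [0.5, 0.499, -0.5, 0.501]
contact_force: [0.6, 0.2, -0.6]
opening: 0.658
```

Run:
```python
from h import *
T=pose(); im=optics.read_camera('wrist'); cv2.imwrite('pics/w8.png',im); print(T[:3,3])
cv2.imwrite('pics/s8.png',cv2.resize(optics.read_camera('side')[100:280,220:400],None,fx=3,fy=3))
```

```text
[ 0.57106641 -0.10810185  0.02631023]
```

View pics/w8.png

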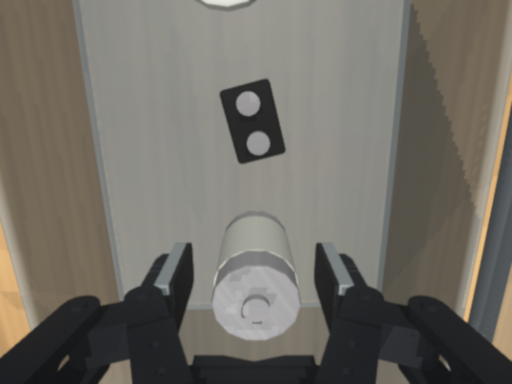

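View pics/s8.png

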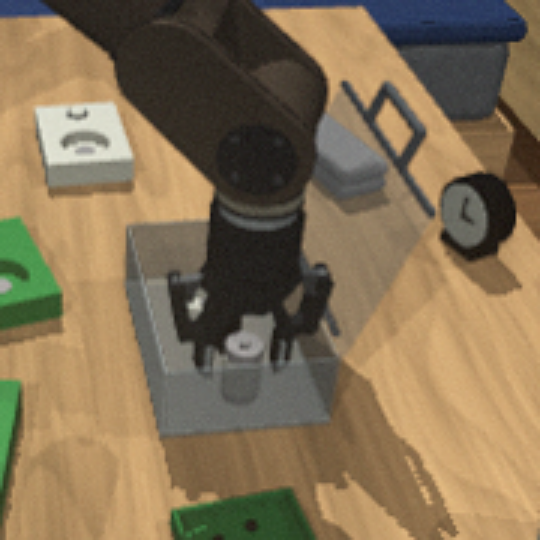

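Centred. Now I'll close on it.

Call:
arm_command(increments=[[[0, 0, 0, 0], [0, 0, 0, 0], [0, 0, 0, 0], [0, 0, 0, 0], [0, 0, 0, 0]]], grip=2.5, grip_force=40)

```text
time: 11.55
eef_pos: [0.5708, -0.108, 0.0259]
tcp_rot: [0.5, 0.5, -0.5, 0.5]
contact_force: [0.1, -0.2, 4.3]
opening: 0.39
```

Call:
arm_command(increments=[[[-0.5, 0, 0, 0], [-1.5, 0, 0, 0], [-2.5, 0, 0, 0], [-2.5, 0, 0, 0], [-2.5, 0, 0, 0], [-2.5, 0, 0, 0], [-2, 0, 0, 0], [-1, 0, 0, 0], [0, 0, 0, 0], [0, 0, 0, 0]]])

```text
time: 12.8
eef_pos: [0.5695, -0.1075, 0.174]
tcp_rot: [0.5, 0.501, -0.5, 0.499]
contact_force: [0.2, 0.3, -1.8]
opening: 0.386
```

Run:
```python
from h import *
T=pose(); im=optics.read_camera('wrist'); cv2.imwrite('pics/w9.png',im); print(T[:3,3])
cv2.imwrite('pics/s9.png',cv2.resize(optics.read_camera('side')[50:280,180:400],None,fx=2.5,fy=2.5))
```

```text
[ 0.56948111 -0.10749901  0.17397963]
```

View pics/w9.png

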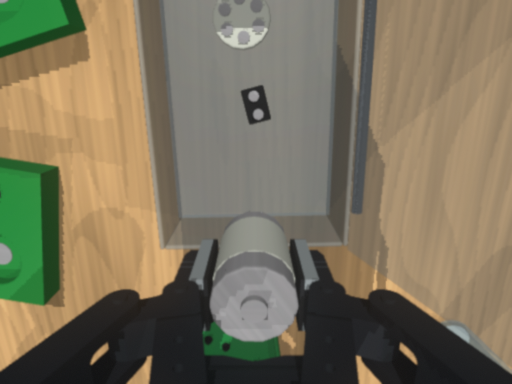

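View pics/s9.png

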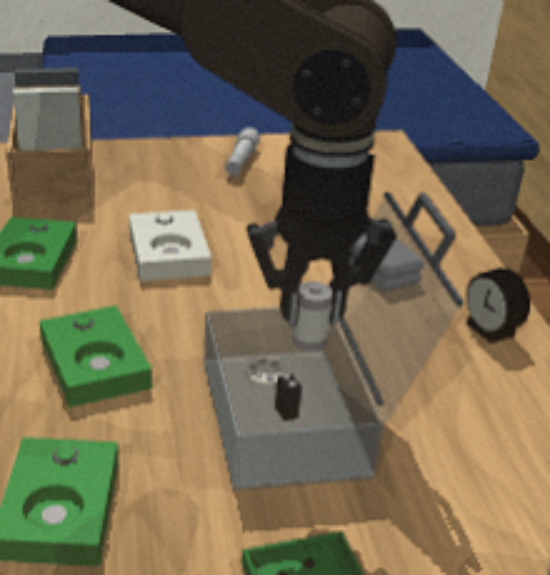

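Call:
arm_command(increments=[[[0, -0.5, -2, 0], [0, -1.3, -4, 0], [0, -1.5, -4, 0], [0, -1.5, -4, 0], [0, -1.5, -4, 0], [0, -1.5, -4, 0], [0, -1.2, -4, 0], [0, -0.8, -2.5, 0], [0, 0, -1, 0], [0, 0, 0, 0], [0, 0, 0, 0], [0, 0, 0, 0]]])

```text
time: 14.4
eef_pos: [0.4725, 0.1865, 0.1752]
tcp_rot: [-0.5, -0.5, 0.5, -0.5]
contact_force: [0.5, 0.1, -1.2]
opening: 0.387
```

Run:
```python
from h import *
np.set_printoptions(precision=4,suppress=True)
optics.read_camera('wrist')
T=pose(); im=optics.read_camera('wrist'); cv2.imwrite('pics/w10.png',im); print(T); np.save('T10.npy',T)
print(optics.place_of('wrist','dock_well'), proj('wrist',[.472,.306,.018],T))
cv2.imwrite('pics/c10.png',optics.read_camera('scene'))
print(optics.place_of('scene','dock_well'))
```

```text
[[-0.0001  1.     -0.0014  0.4725]
 [-0.0001 -0.0014 -1.      0.1865]
 [-1.     -0.0001  0.0001  0.1752]
 [ 0.      0.      0.      1.    ]]
[{'at': [46.3, 9.4], 'conf': 0.88}, {'at': [301.4, 154.1], 'conf': 0.83}] [ 33.1333 254.1727]
[{'at': [185.4, 292.4], 'conf': 0.94}, {'at': [195.9, 378.1], 'conf': 0.91}, {'at': [149.8, 232.9], 'conf': 0.87}, {'at': [244.3, 357.4], 'conf': 0.64}]
```

View pics/w10.png

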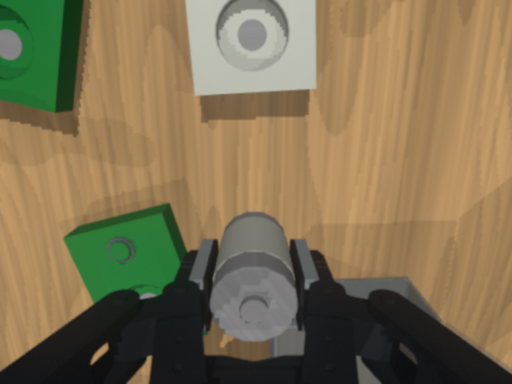

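View pics/c10.png

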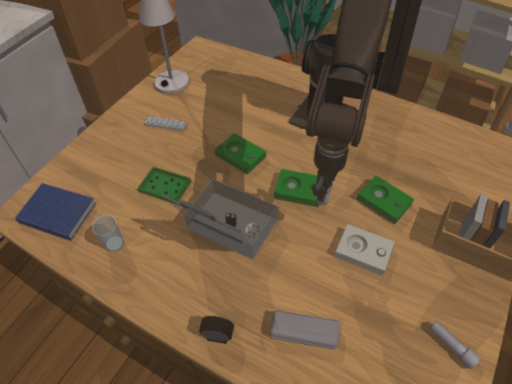

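Run:
```python
from h import *
np.set_printoptions(precision=4,suppress=True)
T=np.load('T10.npy')
im=cv2.imread('pics/w10.png'); g=im[0:80,200:300].astype(int)
mask=((g.sum(2)<460)&(g.sum(2)>330)&(abs(g[:,:,0]-g[:,:,2])<40)).astype(np.uint8)
n,l,st,c=cv2.connectedComponentsWithStats(mask)
for i in range(1,n):
    if st[i,4]>150: print(st[i],c[i]+[200,0])
print(onz('wrist',(35,252),.018,T),'rim', onz('wrist',(32,252.5),.03,T))
cv2.imwrite('pics/w10c.png',cv2.resize(im[0:100,180:330],None,fx=4,fy=4,interpolation=cv2.INTER_CUBIC))
```

```text
[ 15   0  74  51 898] [252.5601  13.7416]
[ 38  20  28  30 664] [251.6807  34.5316]
[0.4702 0.3046 0.018 ] rim [0.4707 0.3051 0.03  ]
```

View pics/w10c.png

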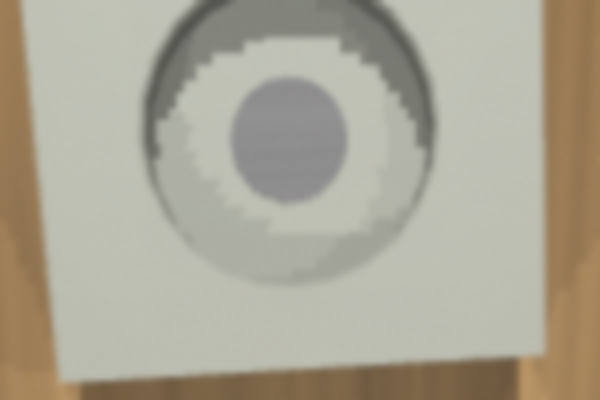

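Call:
arm_command(increments=[[[0, -0.1, -2, 0], [0, -0.1, -3, 0], [0, 0, -3, 0], [0, 0, -2.5, 0], [1, 0, -1.35, 0], [2.5, 0, 0, 0], [2.5, 0, 0, 0], [2, 0, 0, 0], [1.5, 0, 0, 0], [0, 0, 0, 0], [0, 0, 0, 0], [0, 0, 0, 0]]])

```text
time: 16.15
eef_pos: [0.471, 0.306, 0.0814]
tcp_rot: [0.501, 0.5, -0.499, 0.5]
contact_force: [0.6, 0.5, -1.2]
opening: 0.393
```

Run:
```python
from h import *
np.set_printoptions(precision=4,suppress=True)
T10=np.load('T10.npy'); print('held stud',onz('wrist',(308,254),T10[2,3]+.039,T10)-T10[:3,3])
optics.read_camera('wrist')
T=pose(); im=optics.read_camera('wrist'); cv2.imwrite('pics/w11.png',im); print(T[:3,3])
cv2.imwrite('pics/c11.png',cv2.resize(optics.read_camera('scene')[190:290,310:420],None,fx=5,fy=5,interpolation=cv2.INTER_CUBIC))
cv2.imwrite('pics/s11.png',cv2.resize(optics.read_camera('side')[90:190,200:310],None,fx=5,fy=5,interpolation=cv2.INTER_CUBIC))
```

```text
held stud [-0.0007  0.      0.039 ]
[0.4709 0.306  0.0813]
```

View pics/w11.png

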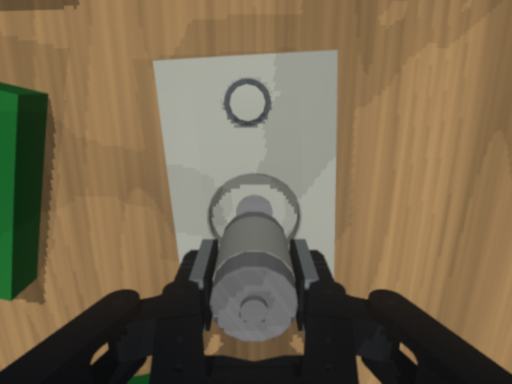

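View pics/c11.png

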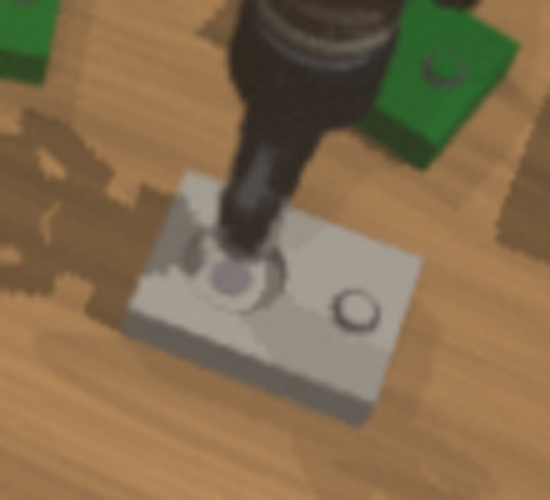

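View pics/s11.png

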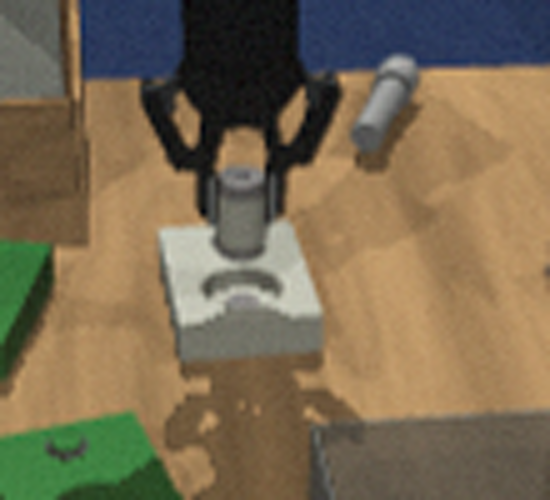

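Run:
```python
from h import *
np.set_printoptions(precision=4,suppress=True)
optics.read_camera('wrist'); T=pose(); print(T[:3,3])
print('rim top',onz('wrist',(174,254.5),.03,T)-[0,.028,0],'left/right',onz('wrist',(212,208),.03,T),onz('wrist',(212,301),.03,T))
```

```text
[0.4704 0.3058 0.0807]
rim top [0.47   0.3053 0.03  ] left/right [0.4414 0.3093 0.03  ] [0.4986 0.3093 0.03  ]
```

Call:
arm_command(increments=[[[1, 0, 0.05, 0], [1, 0, 0, 0], [0.8, 0, 0, 0], [0.6, 0, 0, 0], [0.3, 0, 0, 0], [0, 0, 0, 0], [0, 0, 0, 0], [0, 0, 0, 0]]])

```text
time: 17.4
eef_pos: [0.4704, 0.3054, 0.0436]
tcp_rot: [0.5, 0.5, -0.5, 0.5]
contact_force: [0.4, -1.1, -0.8]
opening: 0.388
```

Call:
arm_command(increments=[[[0.1, 0, 0, 0], [0.1, 0, 0, 0], [0.1, 0, 0, 0], [0, 0, 0, 0], [0, 0, 0, 0]]])

```text
time: 18.02
eef_pos: [0.4702, 0.3052, 0.0402]
tcp_rot: [-0.5, -0.5, 0.5, -0.5]
contact_force: [0.1, -0.2, -1.2]
opening: 0.386
```

Call:
arm_command(increments=[[[0.05, 0, 0, 0], [0.05, 0, 0, 0], [0, 0, 0, 0], [0, 0, 0, 0]]])

```text
time: 18.52
eef_pos: [0.4703, 0.3053, 0.0399]
tcp_rot: [0.5, 0.5, -0.5, 0.5]
contact_force: [-2.0, -0.8, 5.6]
opening: 0.388
```

Call:
arm_command(increments=[[[0, 0, 0, 0], [0, 0, 0, 0], [0, 0, 0, 0], [0, 0, 0, 0], [0, 0, 0, 0]]], grip=5.4)

```text
time: 19.15
eef_pos: [0.4702, 0.3052, 0.0391]
tcp_rot: [-0.5, -0.5, 0.5, -0.5]
contact_force: [-0.3, -0.7, -0.1]
opening: 0.63
```

Run:
```python
from h import *
cv2.imwrite('pics/w12.png',optics.read_camera('wrist'))
```

```text
(no output)
```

View pics/w12.png

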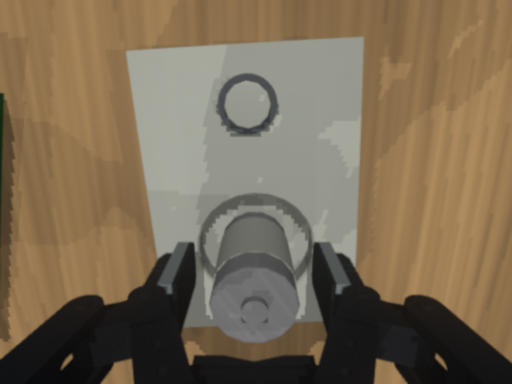

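The cell stands free in the well. I'll retreat straight up and check.

Call:
arm_command(increments=[[[-1, 0, 0, 0], [-2, 0, 0, 0], [-3, 0, 0, 0], [-3, 0, 0, 0], [-4, 0, 0, 0], [-4, 0, 0, 0], [-2, 0, 0, 0], [0, 0, -3, 0], [0, 0, 0, 0], [0, 0, 0, 0], [0, 0, 0, 0]]])

```text
time: 20.58
eef_pos: [0.4699, 0.3345, 0.2286]
tcp_rot: [-0.5, -0.5, 0.501, -0.5]
contact_force: [-0.0, 0.4, -1.1]
opening: 0.633
```

Run:
```python
from h import *
np.set_printoptions(precision=4,suppress=True)
optics.read_camera('wrist'); s=sensors.get_state(); T=pose(s); w=optics.read_camera('wrist'); print(T[:3,3],s['contact_force'])
print(optics.place_of('wrist','cell_centre'),optics.place_of('wrist','dock_well'))
for d in optics.place_of('wrist','cell_centre')[:1]: print(onz('wrist',d['at'],.048,T))
sc=optics.read_camera('scene'); cv2.imwrite('pics/w13.png',w); cv2.imwrite('pics/c13.png',sc)
cv2.imwrite('pics/s13.png',cv2.resize(optics.read_camera('side')[50:280,180:400],None,fx=2.5,fy=2.5))
for n in ['scene','side']:
  for q in ['cell_centre','block_centre','lid_handle']: print(n,q,optics.place_of(n,q))
```

```text
[0.47   0.3346 0.2287] [0.2505 0.794  0.2457]
[] [{'at': [189.6, 255.5], 'conf': 0.77}, {'at': [195.5, 70.4], 'conf': 0.58}]
scene cell_centre [{'at': [239.9, 353.9], 'conf': 0.53}]
scene block_centre [{'at': [221.1, 229.9], 'conf': 0.64}]
scene lid_handle [{'at': [205.5, 192.9], 'conf': 0.63}]
side cell_centre [{'at': [142.7, 247.5], 'conf': 0.48}]
side block_centre []
side lid_handle [{'at': [133.7, 356.1], 'conf': 0.74}]
```

View pics/w13.png

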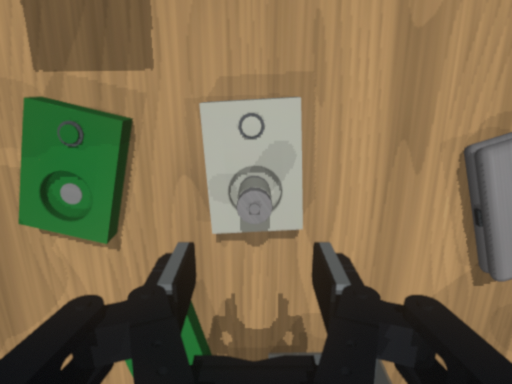

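View pics/s13.png

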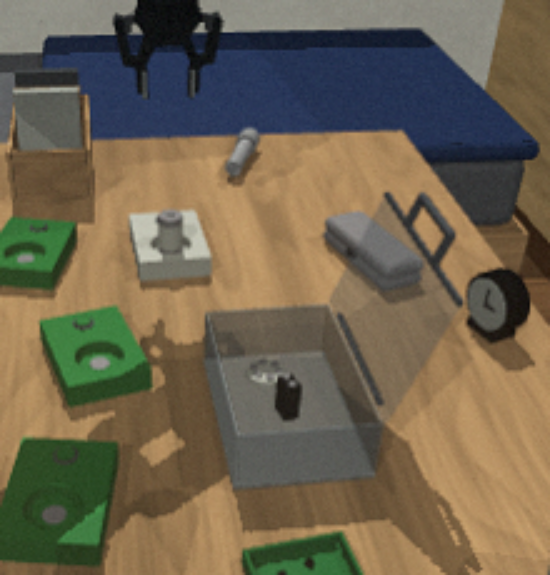

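Run:
```python
from h import *
np.set_printoptions(precision=4,suppress=True)
T=pose(); print('stud vs',onz('wrist',(209,254.5),.079,T))
print('expected stud px',proj('wrist',[.4702,.3052,.079],T),'tri',tri(ray('scene',(239.9,353.9)),ray('side',(142.7,247.5))))
ctrl.sign_off()
```

```text
stud vs [0.47   0.3041 0.079 ]
expected stud px [207.8456 254.7275] tri (array([0.4721, 0.297 , 0.0501]), [0.004534327856017126, 0.004534327856017244])
the job is handed in; nothing more can be done
```

The job is done and handed in at about 21 s of the 54 s allowed. I pinched the lid's bar and swung the lid over to its open stop. I then lifted the round cell out, stood it in the white dock's well, opened the fingers and backed straight up.

**What the last checks showed:**
- **Lid:** it rests open by itself, with the fingers off it.
- **Block battery:** it stands upright where it was.
- **Cell:** it stands upright in the well. The wrist camera puts its stud at (0.470, 0.304) m, about 1 mm from the measured well centre at (0.470, 0.305) m.
- **Gripper:** it hangs about 20 cm above the table, touching nothing.

**What failed or disagreed:**
- The rough scene and side camera estimate put the cell about 8 mm off in y, with rays 4.5 mm off. I put that down to distance and the networks' low confidence there (about 0.5).
- The wrist network did not find the cell in the last picture, so the position above comes from the pixel I read for the stud.
- The side network missed the block in the last picture. It shows plainly there, and the scene network found it.

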